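# Transposition weighing: exchange the loads on a two-pan balance

## Task

The two-pan balance is level with the large brass weight on one pan and the three smaller steel weights on the other; repeat the weighing with the loads exchanged. Park the brass weight on the cork mat, carry the three steel weights one by one to the pan that it stood on, then stand the brass weight in the middle of the pan that they came from, so that the balance comes level again. Keep every weight upright and all of its foot on the pan or mat, and leave the sample jar and the tally counter where they are.

Things in the scene. Friction and masses are not known exactly. Their poses are not given: they have to be found in the camera images.
- weight_500_mid (a point): the large brass-coloured 500 g calibration weight, an upright cylinder 38 mm in diameter and 65 mm tall over all; lift it by its round knob, 24 mm in diameter, which spans from 49 to 65 mm above its foot. The point is on its axis, half-way up (32.5 mm above its foot); z points up. It starts in the middle of one pan, within 8 mm
- weight_200a_mid (a point): one of two alike 200 g steel calibration weight, an upright cylinder with a narrow neck and a round lifting knob on top; 29 mm in diameter, 49 mm tall, knob 19 mm in diameter from 37 to 49 mm above its foot. The point is on its axis, half-way up (24.5 mm above its foot); z points up. The three steel weights start on one pan in a row, 42 mm from centre to centre, the row roughly along the beam
- weight_200b_mid (a point): the other 200 g steel calibration weight, an upright cylinder with a narrow neck and a round lifting knob on top; same sizes as the first: 29 mm in diameter, 49 mm tall, knob 19 mm in diameter from 37 to 49 mm above its foot; the point is 24.5 mm above its foot
- weight_100_mid (a point): the 100 g steel calibration weight, an upright cylinder with a narrow neck and a round lifting knob on top; the smallest: 23 mm in diameter, 39 mm tall, knob up to 39 mm above its foot (pinch it at 33 mm above its foot, about 20 mm wide). The point is on its axis, half-way up (19.5 mm above its foot); z points up
- pan_left_top (a point): centre of the flat top of the balance's left pan (seen with its dial towards the robot): a plain round steel plate 128 mm in diameter without a rim, 104 mm above the bench when the balance is level. It always stays horizontal and rises and sinks with its end of the beam by at most 8 mm; the balance shows the same load wherever on the pan it stands
- pan_right_top (a point): centre of the flat top of the balance's right pan, the same plate; the pan centres lie 200 mm apart, on either side of a grey housing that is lower than the pans (93 mm). Which pan carries which load differs from start to start
- mat: square cork mat 90 x 90 x 4 mm lying fixed on the bench, bare at the start; origin at the centre of its underside, z up, x and y along its sides
- beam (a joint): tilt of the balance beam in rad: 0 is level (loads equal), positive when the left pan is up, stops at -0.08 and +0.08 (pans 8 mm up or down). A difference of 100 g moves the pans about 6.5 mm; the beam is damped and settles within a second
- sample_jar: white sample jar with a yellow screw lid, 68 mm in diameter, 73 mm tall, standing loose on the bench beyond the left pan; a bystander. Origin at the centre of its foot
- tally_counter: chromed hand tally counter 77 x 47 x 26 mm with a finger ring, lying loose on the bench to the right of the mat; a bystander. Origin at the centre of its underside
Not all that is in view belongs to the job. Leave any blue, green or pink look-alike of the part that bears weight_200a_mid alone.

How it is judged:
By the outcome, as a careful person would: the job done as asked, in the order asked, and still so for the second after the job is handed in, with the robot touching nothing.
It also fails if it takes over 120 s, if anything falls off the work surface, if the arm or the gripper's body presses on something with over 40 N, if the wrist force passes 120 N, or if a joint passes its speed limit or range.

## Robot

A 6-joint arm with a two-finger parallel gripper is mounted at the origin on the work surface; the furniture and walls round the work are solid. World frame = base frame: x ahead of the robot, y to its left, z up, the work surface at z = 0. Lengths are in m, angles in degrees, forces in N, time in s.
With the tool pointing down it reaches from about 0.4 to 0.825 m from the base axis. Payload 7 kg.
Tool frame: the origin (TCP) lies on the mounting face of the last link; the fingertips stand 178 mm ahead of it and the grasp point (between the pads) lies 159 mm ahead of it; z points along the fingers, y is the direction in which the jaws open and shut (so a half turn about z gives the same grasp; the last joint's range is limited). The gripper opens to 88 mm and grips with 3 to 60 N. Pads are 19 mm wide; open, the fingers measure 130 mm over their backs; the gripper's body (78 mm by 193 mm) begins 47 mm behind the grasp point.
Start: joints at [85.949, 20.546, 0.682, 0, -70.136, -16.507], TCP at [0.237, 0.632, 0.405] pointing down, gripper open.
Joint ranges: [-176.03, 176.03], [-82.01, 121.73], [-58.28, 71.71], [-173.87, 95.51], [-174.79, -0.11], [-173.66, 173.66]. Speed limits (degrees/s): [136.94, 136.94, 172.46, 180, 180, 180].

## Interface

Orientations are given as [roll, pitch, yaw] about the fixed x, y, z axes, in that order (R = Rz(yaw) Ry(pitch) Rx(roll)).
In Python, from plant import r gives the robot as it stands. The module is installed in compiled form; this text tells all that it offers.
- The arm moves only by the tool carry_out, never from a script. Its argument "plan" is a list of rows, each a list of 3 entries, a list of its own where there are three numbers: the shift along the tool's x, y, z in m, then the turn, a rotation vector about the tool's x, y, z in degrees, then the closure in counts, from 0 (fully open) to 255 (shut). In form: [[[x, y, z], [ax, ay, az], hand], ...]. A call has 1 to 12 rows; each row shifts and turns the commanded pose from where the row before left it, along the tool's axes as they then stand; what a row does not reach is not made up. A row lasts 1/12 s, in which the tool goes at most 41.7 mm and 7.16 degrees, less where a joint would pass 70% of its speed; a pose out of reach is approached as far as the arm can. A call is refused whole if a number of a shift passes 0.0417 or a number of a turn 7.16, either way. A call with a gripper value outside its range is refused whole. The fingers move at their own pace and stop on an object; "grip_force" is the grip in N (left out, the last holds). Time passes only in rows, so rows that do not move let the fingers close. It gives the time, the measured TCP pose, the force and the opening at its end, in the units of the state.
- r.get_state(): the state, without advancing time (a new reading comes with each control period).
- r.capture(name): name is "scene" or "top" or "wrist"; returns the picture (400x640x3 uint8, red, green, blue); there is no depth.
- r.get_calibration(name): a dict with "K" (3x3 intrinsics, pixels), "D" ([k1, k2, p1, p2, k3] as OpenCV has them; the pictures are not rectified), "rvec" (rotation vector, rad) and "tvec" (3), from world to camera coordinates, as OpenCV has them. Camera axes: x right, y down, z forward; pixel columns grow to the right and rows downward; lengths in m; the calibration is good to about 2 mm. A picture is of the moment at which its call begins: read the wrist's pose just before it. get_calibration takes no time and is no camera call; for the wrist camera it gives the pose at the moment of the call.
- r.close_job(): hands the job in, once; it reports no verdict.
The state is a dict: "time_s": time; "joints": joint angles; "qd": joint speeds; "joint_torque": joint torques, N m; "tcp_pos": TCP position; "eef_rot": TCP orientation; "contact_force": force on the tool from outside, world axes, zero at the start; "moment": the same for the moment, N m; "gripper_width": finger opening in m.
Only numpy, scipy, OpenCV 4.12 (cv2) and the standard library are available. Lean on these libraries where they do the work, as an engineer would, in place of code of your own. Each camera call takes 0.05 s, during which the arm holds its last target. There are 200 camera calls.

## Working session

There is one attempt and no reset: what is moved stays moved. The work goes in short steps, Python scripts to look and compute and a tool call to move; the robot and the scene stay as the last step left them, time stands still between calls to the robot, and variables do not carry over. Pictures are saved under pics/ and viewed, about 12 in all and at most 16, crops included, and the job is handed in when it is done.

Besides the shell and the picture viewer there is one more tool, called after "Request:" as a command line: name --argument value ..., lists and objects as JSON in quotes. carry_out: Moves the arm, as the interface text tells. Its arguments: {"type":"object","properties":{"plan":{"type":"array","items":{"type":"array"}},"grip_force":{"type":"number"}},"required":["plan"]}

```bash
mkdir -p pics
cat > h.py <<'E'
import numpy as np, cv2
from plant import r
def ray(name,uv,cal=None):
    c=cal or r.get_calibration(name)
    K=np.array(c["K"]);D=np.array(c["D"]);R=cv2.Rodrigues(np.array(c["rvec"],float))[0];t=np.array(c["tvec"],float).ravel()
    p=cv2.undistortPoints(np.array(uv,float).reshape(-1,1,2),K,D).reshape(-1,2)
    d=np.c_[p,np.ones(len(p))]@R
    return -R.T@t,d
def at_z(name,uv,z,cal=None):
    o,d=ray(name,uv,cal); return o+d*((z-o[2])/d[:,2])[:,None]
def proj(name,P,cal=None):
    c=cal or r.get_calibration(name)
    return cv2.projectPoints(np.array(P,float).reshape(-1,1,3),np.array(c["rvec"],float),np.array(c["tvec"],float),np.array(c["K"]),np.array(c["D"]))[0].reshape(-1,2)
def snap(name,fn):
    im=r.capture(name)[:,:,::-1].copy(); cv2.imwrite("pics/"+fn,im); return im
E
python3 - <<'E'
from h import *
s=r.get_state();print(s)
for n in("scene","top","wrist"):
    snap(n,n+"0.png");o,d=ray(n,[320,200]);print(n,o.round(3),d.round(3))
E
```

```text
{'time_s': 0.0, 'joints': array([ 8.59485876e+01,  2.05901292e+01,  6.31875772e-01, -1.89713107e-02,
       -7.01371592e+01, -1.65071606e+01]), 'qd': array([ 0.11343358, -0.04116329, -0.00696877,  0.11076723,  0.03940549,
       -0.0351992 ]), 'joint_torque': array([-7.25881928e-04, -5.82723427e+01,  2.93059802e+01,  6.99738532e+00,
        6.89040593e-03, -1.66713940e-04]), 'tcp_pos': array([0.23696826, 0.63180988, 0.40372639]), 'eef_rot': array([ 1.79903452e+02, -1.00134037e-02, -2.05650253e+01]), 'contact_force': array([ 0.18316575,  0.09301114, -0.22568138]), 'moment': array([-0.02146908, -0.00281742, -0.0713031 ]), 'gripper_width': 0.08756169410277133}
scene [ 0.226 -0.646  0.834] [[ 0.197  0.673 -0.713]]
top [0.312 0.028 1.422] [[ 0.072  0.005 -0.997]]
wrist [0.308 0.605 0.385] [[-0.265  0.098 -0.959]]
```

View pics/scene0.png

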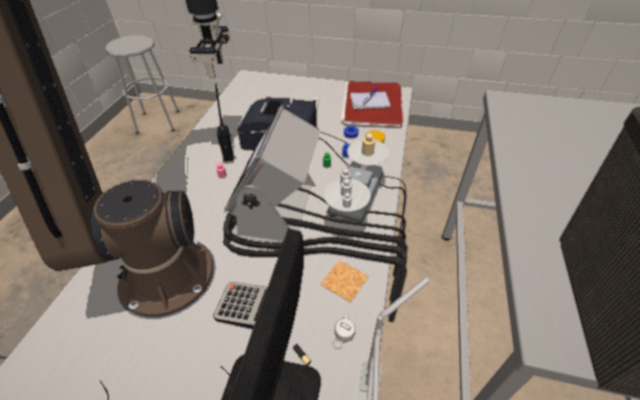

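View pics/top0.png

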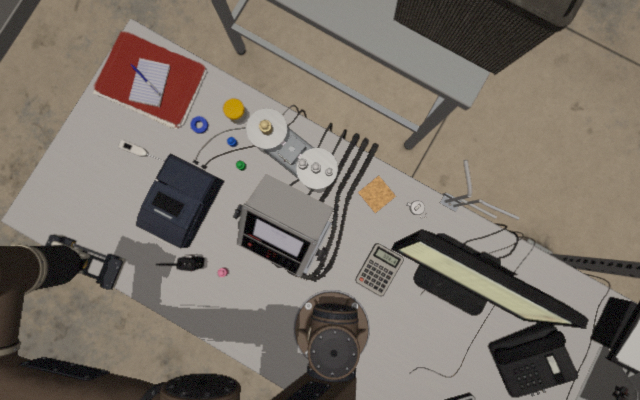

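The scene and top views show the brass weight on the left pan at top px (266,126). The three steel weights are on the right pan at about (303,163), (316,168) and (329,172). The mat is at (378,194), the counter at (417,207) and the jar at (234,108). The blue (232,141), green (241,165) and pink (223,271) look-alikes are on the bench, and I'll leave them alone. I'll enlarge this area.

Run:
```python
from h import *
im=cv2.imread("pics/top0.png")
cv2.imwrite("pics/topc.png",cv2.resize(im[90:225,225:435],None,fx=3.8,fy=3.8,interpolation=cv2.INTER_CUBIC))
im=cv2.imread("pics/scene0.png")
cv2.imwrite("pics/scenec.png",cv2.resize(im[120:350,220:420],None,fx=2.6,fy=2.6,interpolation=cv2.INTER_CUBIC))
for n,uv,z in [("panL",(266,130),.104),("panR",(317,168),.104),("brassknob",(265,125),.169),("mat",(378,194),.004),("boxtop corners",(275,180),.15),("b",(333,208),.15),("c",(305,272),.15),("d",(238,238),.15),("ctr",(417,207),.02)]:
    print(n,at_z("top",[uv],z).round(3))
```

```text
panL [[0.626 0.201 0.104]]
panR [[0.507 0.043 0.104]]
brassknob [[0.625 0.195 0.169]]
mat [[ 0.434 -0.157  0.004]]
boxtop corners [[0.464 0.167 0.15 ]]
b [[ 0.381 -0.005  0.15 ]]
c [[0.194 0.078 0.15 ]]
d [[0.293 0.274 0.15 ]]
ctr [[ 0.39 -0.28  0.02]]
```

View pics/topc.png

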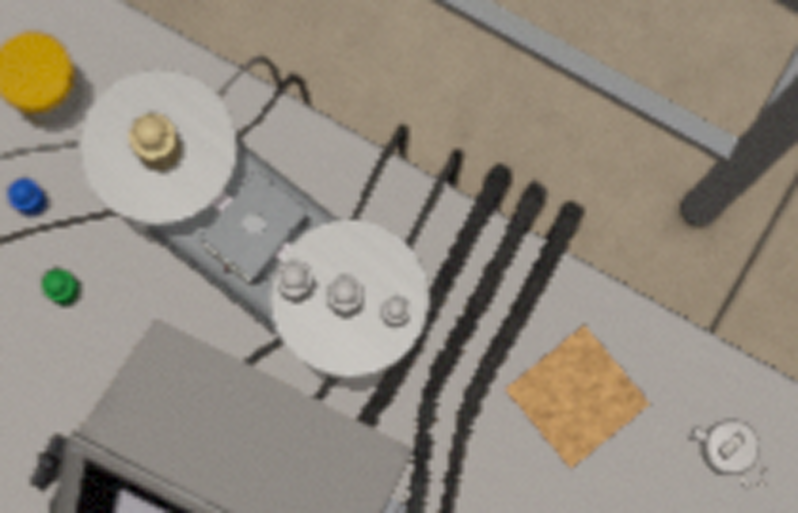

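View pics/scenec.png

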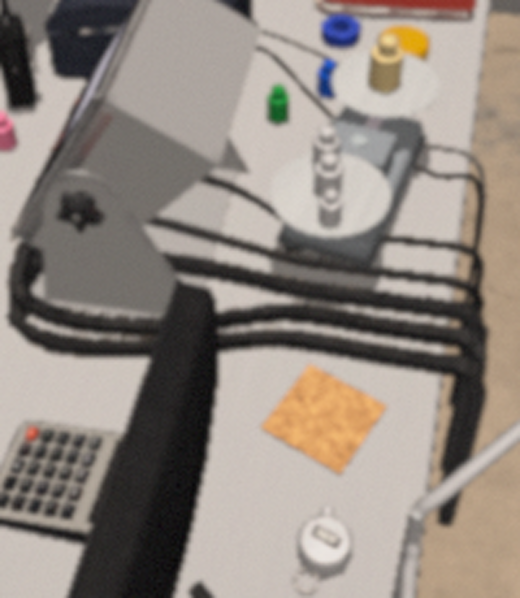

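The enlarged views confirm the identification. Steel on the right pan, left to right: 200 g (295,280), 200 g (345,295) and the smallest, 100 g (397,310). Brass is on the left pan at (153,137). Next I'll triangulate the knobs and the obstacles, which are the grey instrument and the monitor.

Run:
```python
from h import *
t=lambda u,v:(225+(u+.5)/3.8-.5,90+(v+.5)/3.8-.5)
s=lambda u,v:(220+(u+.5)/2.6-.5,120+(v+.5)/2.6-.5)
def tri(a,b):
    o1,d1=ray("top",[a]);o2,d2=ray("scene",[b]);d1=d1[0];d2=d2[0]
    q=np.linalg.lstsq(np.c_[d1,-d2],o2-o1,rcond=None)[0]
    p1=o1+q[0]*d1;p2=o2+q[1]*d2
    return ((p1+p2)/2).round(3),np.linalg.norm(p1-p2).round(3)
print("200 L",at_z("top",[t(297,273)],.153).round(3),tri(t(297,273),s(327,133)))
print("200 M",at_z("top",[t(346,287)],.153).round(3))
print("100",at_z("top",[t(397,304)],.143).round(3))
print("brass",at_z("top",[t(152,130)],.169).round(3))
print("panL",at_z("top",[t(159,147)],.104).round(3),"panR",at_z("top",[t(351,298)],.104).round(3))
print("mat",at_z("top",[t(x,y) for x,y in [(583,325),(648,403),(574,467),(507,388)]],.004).round(3))
print("boxR",tri(t(412,458),s(222,165)),"boxL",tri(t(155,320),s(258,37)))
print("boxfrontL",tri((245,212),s(160,-25)),"boxfrontR",tri((300,272),s(105,95)))
print("mon",tri((397,240),(292,235)))
print("top z.25",at_z("top",[t(412,458),t(155,320)],.25).round(3))
```

```text
200 L [[0.519 0.085 0.153]] (array([0.517, 0.085, 0.151]), np.float64(0.006))
200 M [[0.508 0.046 0.153]]
100 [[0.496 0.006 0.143]]
brass [[0.629 0.197 0.169]]
panL [[0.631 0.199 0.104]] panR [[0.506 0.043 0.104]]
mat [[ 0.497 -0.158  0.004]
 [ 0.429 -0.213  0.004]
 [ 0.373 -0.148  0.004]
 [ 0.442 -0.091  0.004]]
boxR (array([ 0.374, -0.004,  0.222]), np.float64(0.007)) boxL (array([0.472, 0.188, 0.213]), np.float64(0.005))
boxfrontL (array([0.371, 0.23 , 0.281]), np.float64(0.014)) boxfrontR (array([0.248, 0.079, 0.271]), np.float64(0.085))
mon (array([ 0.297, -0.174,  0.256]), np.float64(0.017))
top z.25 [[ 0.369 -0.002  0.25 ]
 [ 0.469  0.182  0.25 ]]
```

Request:
carry_out --plan '[[[0.02,0.01,0],[0,0,0],0],[[0.035,0.018,0],[0,0,0],0],[[0.035,0.018,0],[0,0,0],0],[[0.035,0.018,0],[0,0,0],0],[[0.035,0.018,0],[0,0,0],0],[[0.035,0.018,0],[0,0,0],0],[[0.035,0.018,0],[0,0,0],0],[[0.035,0.018,0],[0,0,0],0],[[0.035,0.018,0],[0,0,0],0],[[0.035,0.018,0],[0,0,0],0],[[0.035,0.018,0],[0,0,0],0],[[0.035,0.018,0],[0,0,0],0]]'

```text
time_s: 1.15
tcp_pos: [0.5441, 0.2933, 0.4046]
eef_rot: [180.0, 0.0, -20.5]
contact_force: [0.3, 0.6, 0.3]
gripper_width: 0.0877
```

Request:
carry_out --plan '[[[0.035,0.018,0],[0,0,0],0],[[0.035,0.018,0],[0,0,0],0],[[0.03,0.018,0],[0,0,0],0],[[0.015,0.008,0],[0,0,0],0],[[0,0,0],[0,0,0],0],[[0,0,0],[0,0,0],0],[[0,0,0],[0,0,0],0]]'

```text
time_s: 1.73
tcp_pos: [0.6288, 0.1968, 0.4043]
eef_rot: [180.0, 0.0, -20.6]
contact_force: [-0.0, -0.3, -0.4]
gripper_width: 0.0874
```

```bash
cat >> h.py <<'E'
def delta(gx,gy,gz,yaw=None):
    "tool-frame shift bringing grasp point to gx,gy,gz, with current attitude"
    from scipy.spatial.transform import Rotation as Ro
    s=r.get_state();R=Ro.from_euler("xyz",s["eef_rot"],degrees=True)
    g=s["tcp_pos"]+R.apply([0,0,.159])
    print("tcp",s["tcp_pos"].round(4),"rot",s["eef_rot"].round(2),"w",s["gripper_width"].round(4),"F",s["contact_force"].round(1),"t",round(s["time_s"],2),"grasp",g.round(4))
    print(" delta tool",R.inv().apply(np.array([gx,gy,gz])-g).round(4))
E
python3 - <<'E'
from h import *
delta(.629,.197,.20)
im=snap("wrist","w1.png"); im2=snap("top","t1.png")
print(proj("wrist",[[.629,.197,.169],[.631,.199,.104]]).round(1))
E
```

```text
Traceback (most recent call last):
  File "h.py", line 21, in delta
    print("tcp",s["tcp_pos"].round(4),"rot",s["eef_rot"].round(2),"w",s["gripper_width"].round(4),"F",s["contact_force"].round(1),"t",round(s["time_s"],2),"grasp",g.round(4))
                                                                      ^^^^^^^^^^^^^^^^^^^^^^^^
AttributeError: 'float' object has no attribute 'round'
```

```bash
sed -i 's/s\["gripper_width"\].round(4)/round(s["gripper_width"],4)/' h.py
python3 - <<'E'
from h import *
delta(.629,.197,.20)
im=snap("wrist","w1.png"); im2=snap("top","t1.png")
print(proj("wrist",[[.629,.197,.169],[.631,.199,.104]]).round(1))
E
```

```text
tcp [0.6288 0.1968 0.4043] rot [ 1.7998e+02  3.0000e-02 -2.0570e+01] w 0.0874 F [-0.  -0.3 -0.4] t 1.73 grasp [0.6288 0.1968 0.2453]
 delta tool [ 0.0002 -0.0003  0.0453]
[[319.5 215.2]
 [316.9 190.8]]
```

View pics/w1.png

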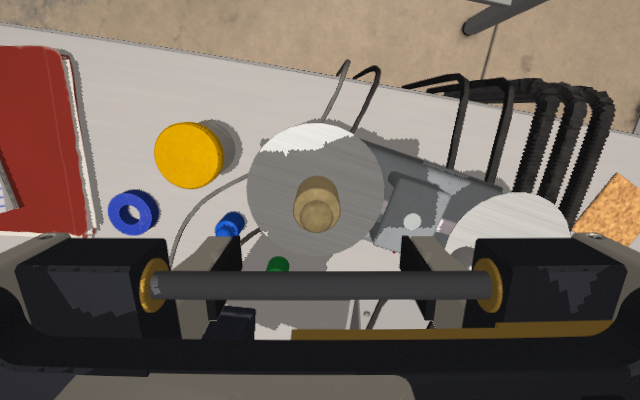

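The knob is at (318,215) and the pan centre is about (315.5,189), both within 2 px of what I predicted. The hand is centred over the weight, so I'll lower it and grip.

Request:
carry_out --plan '[[[0,0,0.02],[0,0,0],0],[[0,0,0.03],[0,0,0],0],[[0,0,0.02],[0,0,0],0],[[0,0,0.011],[0,0,0],0],[[0,0,0],[0,0,0],0],[[0,0,0],[0,0,0],255],[[0,0,0],[0,0,0],255],[[0,0,0],[0,0,0],255],[[0,0,0],[0,0,0],255],[[0,0,0],[0,0,0],255],[[0,0,0],[0,0,0],255],[[0,0,0],[0,0,0],255]]' --grip_force 30

```text
time_s: 2.83
tcp_pos: [0.6292, 0.1965, 0.324]
eef_rot: [-180.0, -0.0, -20.6]
contact_force: [0.0, -0.3, 0.7]
gripper_width: 0.0464
```

Run:
```python
from h import *
delta(.629,.197,.164)
im=snap("wrist","w2.png")
```

```text
tcp [0.6292 0.1965 0.324 ] rot [-1.7998e+02 -2.0000e-02 -2.0570e+01] w 0.0464 F [ 0.  -0.3  0.7] t 2.83 grasp [0.6292 0.1965 0.165 ]
 delta tool [-0.0004 -0.0004  0.001 ]
```

View pics/w2.png

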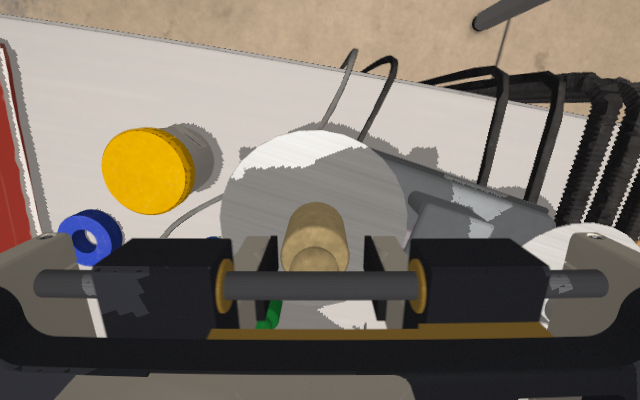

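Run:
```python
from h import *
print(at_z("wrist",[(314,258),(315,250)],.169).round(4), proj("wrist",[[.6292,.1965,.169],[.6292,.1965,.104]]).round(1))
im=cv2.imread("pics/w2.png");cv2.imwrite("pics/w2c.png",cv2.resize(im[190:340,220:420],None,fx=4,fy=4,interpolation=cv2.INTER_CUBIC))
```

```text
[[0.6367 0.1962 0.169 ]
 [0.6405 0.1942 0.169 ]] [[318.9 271.5]
 [319.3 223.7]]
```

View pics/w2c.png

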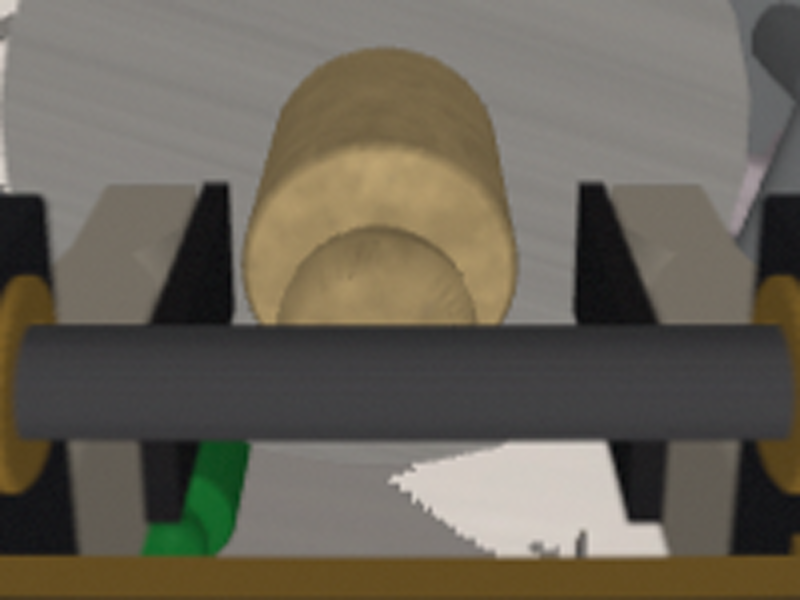

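The pads are 46 mm apart and still closing. The knob is at px 314, about 2 mm towards tool −y, and its shoulder lies close to the tips. I'll correct y by −2 mm, raise 4 mm and finish the grip.

Request:
carry_out --plan '[[[0,-0.002,-0.004],[0,0,0],255],[[0,0,0],[0,0,0],255],[[0,0,0],[0,0,0],255],[[0,0,0],[0,0,0],255],[[0,0,0],[0,0,0],255],[[0,0,0],[0,0,0],255],[[0,0,0],[0,0,0],255],[[0,0,0],[0,0,0],255]]'

```text
time_s: 3.55
tcp_pos: [0.6299, 0.1986, 0.3277]
eef_rot: [-180.0, -0.0, -20.6]
contact_force: [1.8, 2.6, -0.1]
gripper_width: 0.0212
```

Run:
```python
from h import *
delta(.629,.197,.164)
im=snap("wrist","w3.png")
print(proj("wrist",[[.6292+.012*.936,.1965-.012*.35,.169],[.6292+.019*.936,.1965-.019*.35,.147],[.6292+.019*.936,.1965-.019*.35,.104]]).round(1))
cv2.imwrite("pics/w3c.png",cv2.resize(im[190:340,220:420],None,fx=4,fy=4,interpolation=cv2.INTER_CUBIC))
```

```text
tcp [0.6299 0.1986 0.3277] rot [-1.7998e+02 -1.0000e-02 -2.0550e+01] w 0.0212 F [ 1.8  2.6 -0.1] t 3.55 grasp [0.63   0.1987 0.1687]
 delta tool [-0.0003  0.0019  0.0047]
[[323.3 245.3]
 [322.9 216.4]
 [322.3 195.2]]
```

View pics/w3c.png

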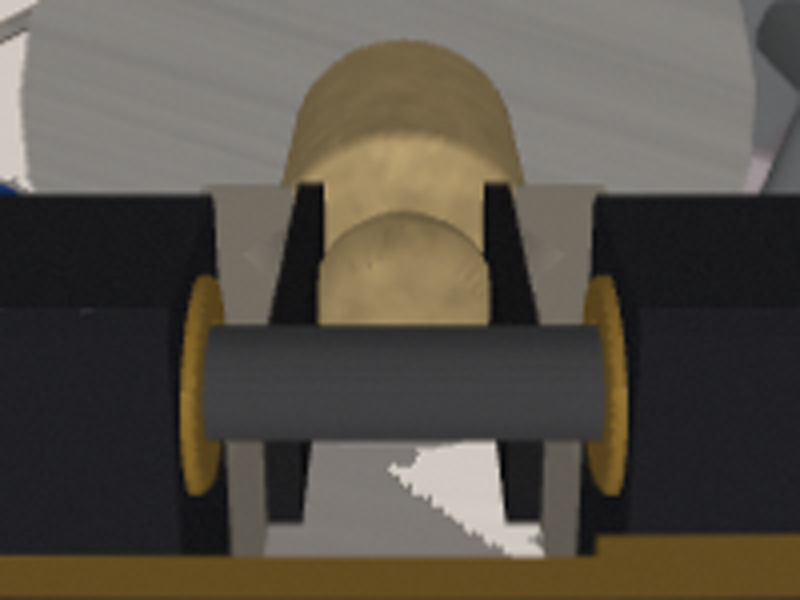

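The brass knob is held centrally between the pads. Lifting it and carrying it to the mat.

Request:
carry_out --plan '[[[0,0,-0.005],[0,0,0],255],[[0,0,-0.012],[0,0,0],255],[[0,0,-0.02],[0,0,0],255],[[0,0,-0.025],[0,0,0],255],[[0,0,-0.022],[0,0,0],255],[[0,0,-0.012],[0,0,0],255],[[0,0,-0.004],[0,0,0],255],[[-0.001,0.01,0],[0,0,0],255],[[-0.003,0.02,0],[0,0,0],255],[[-0.005,0.03,0],[0,0,0],255],[[-0.005,0.035,0],[0,0,0],255],[[-0.005,0.035,0],[0,0,0],255]]' --grip_force 30

```text
time_s: 4.6
tcp_pos: [0.5647, 0.082, 0.4254]
eef_rot: [179.8, 0.2, -20.5]
contact_force: [1.0, -0.4, -5.0]
gripper_width: 0.0216
```

Request:
carry_out --plan '[[[-0.005,0.035,0],[0,0,0],255],[[-0.005,0.035,0],[0,0,0],255],[[-0.005,0.035,0],[0,0,0],255],[[-0.005,0.035,0],[0,0,0],255],[[-0.005,0.035,0],[0,0,0],255],[[-0.005,0.035,0],[0,0,0],255],[[-0.005,0.03,0],[0,0,0],255],[[-0.003,0.018,0],[0,0,0],255],[[-0.002,0.009,0],[0,0,0],255],[[0,0,0],[0,0,0],255],[[0,0,0],[0,0,0],255]]'

```text
time_s: 5.52
tcp_pos: [0.4345, -0.1528, 0.4269]
eef_rot: [180.0, 0.1, -20.6]
contact_force: [0.6, 0.9, -4.7]
gripper_width: 0.0212
```

Run:
```python
from h import *
delta(.435,-.1525,.0697)
im=snap("wrist","w4.png")
# mat centre by colour
def matc(im,cam):
    m=(im[:,:,2].astype(int)-im[:,:,0]>60)&(im[:,:,2]>150)
    n,l,st,c=cv2.connectedComponentsWithStats(m.astype(np.uint8));i=1+st[1:,4].argmax();return c[i],st[i]
t=snap("top","t4.png")
print(matc(cv2.imread("pics/top0.png")[185-15:215,355:400],0))
```

```text
tcp [ 0.4345 -0.1528  0.4269] rot [ 1.7999e+02  8.0000e-02 -2.0640e+01] w 0.0212 F [ 0.6  0.9 -4.7] t 5.52 grasp [ 0.4343 -0.1528  0.2679]
 delta tool [ 0.0008 -0.0006  0.1982]
(array([21.60930889, 23.90267983]), array([  4,   6,  37,  37, 709], dtype=int32))
```

View pics/w4.png

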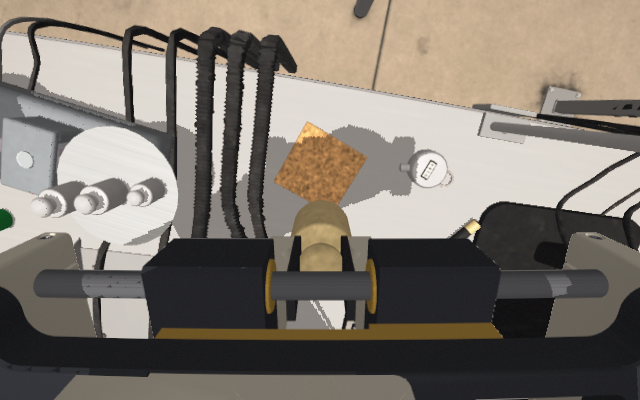

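Run:
```python
from h import *
print(at_z("wrist",[(321,171),(307,122),(367,160),(275,182)],.004).round(4))
print("steel L M 100",at_z("wrist",[(42,206),(86,203)],.145).round(4),at_z("wrist",[(135,197)],.135).round(4),"pan",at_z("wrist",[(117.5,184)],.096).round(4))
print(proj("wrist",[[.297,-.174,.256],[.435,-.1525,.004]]).round(1))
# black object corners at several z
for z in (0,.1,.2,.25):print(z,at_z("wrist",[(485,205),(590,205),(478,240)],z).round(3).tolist(), at_z("top",[(397,240),(437,232),(500,262),(585,320)],z).round(3).tolist())
```

```text
[[ 0.4307 -0.1525  0.004 ]
 [ 0.4951 -0.1579  0.004 ]
 [ 0.4234 -0.2132  0.004 ]
 [ 0.4382 -0.0907  0.004 ]]
steel L M 100 [[0.516  0.0844 0.145 ]
 [0.5039 0.044  0.145 ]] [[0.4925 0.0059 0.135 ]] pan [[0.5093 0.0427 0.096 ]]
[[424.3 423.6]
 [319.8 168. ]]
0 [[0.307, -0.347, 0.0], [0.254, -0.488, 0.0], [0.259, -0.326, 0.0]] [[0.284, -0.217, 0.0], [0.31, -0.348, 0.0], [0.213, -0.547, 0.0], [0.032, -0.804, 0.0]]
0.1 [[0.356, -0.306, 0.1], [0.316, -0.412, 0.1], [0.32, -0.29, 0.1]] [[0.286, -0.2, 0.1], [0.31, -0.321, 0.1], [0.22, -0.507, 0.1], [0.052, -0.745, 0.1]]
0.2 [[0.405, -0.265, 0.2], [0.378, -0.337, 0.2], [0.38, -0.254, 0.2]] [[0.288, -0.183, 0.2], [0.31, -0.295, 0.2], [0.227, -0.466, 0.2], [0.072, -0.687, 0.2]]
0.25 [[0.429, -0.244, 0.25], [0.409, -0.299, 0.25], [0.411, -0.236, 0.25]] [[0.289, -0.174, 0.25], [0.31, -0.282, 0.25], [0.23, -0.446, 0.25], [0.082, -0.658, 0.25]]
```

Request:
carry_out --plan '[[[0,0,0.015],[0,0,0],255],[[0,0,0.03],[0,0,0],255],[[0,0,0.035],[0,0,0],255],[[0,0,0.035],[0,0,0],255],[[0,0,0.03],[0,0,0],255],[[0,0,0.025],[0,0,0],255],[[0,0,0.015],[0,0,0],255],[[0,0,0.007],[0,0,0],255],[[0,0,0.004],[0,0,0],255],[[0,0,0],[0,0,0],255],[[0,0,0],[0,0,0],255]]'

```text
time_s: 6.53
tcp_pos: [0.4359, -0.1523, 0.2324]
eef_rot: [-180.0, -0.1, -20.5]
contact_force: [-0.2, 1.0, -4.0]
gripper_width: 0.0211
```

Request:
carry_out --plan '[[[0,0,0.001],[0,0,0],255],[[0,0,0.001],[0,0,0],255],[[0,0,0],[0,0,0],255]]'

```text
time_s: 6.78
tcp_pos: [0.4353, -0.1525, 0.2302]
eef_rot: [-180.0, -0.1, -20.6]
contact_force: [0.0, 0.3, -4.4]
gripper_width: 0.0214
```

Request:
carry_out --plan '[[[0,0,0.001],[0,0,0],255],[[0,0,0.001],[0,0,0],255],[[0,0,0],[0,0,0],255]]'

```text
time_s: 7.03
tcp_pos: [0.4357, -0.1526, 0.2286]
eef_rot: [-180.0, -0.1, -20.5]
contact_force: [-3.0, 1.7, 6.0]
gripper_width: 0.0211
```

Contact reads 6 N, so the weight is standing on the mat. I'll release it, rise, move above the 100 g weight and turn the jaws across the row.

Request:
carry_out --plan '[[[0,0,0],[0,0,0],0],[[0,0,0],[0,0,0],0],[[0,0,0],[0,0,0],0],[[0,0,0],[0,0,0],0],[[0,0,-0.005],[0,0,0],0],[[0,0,-0.02],[0,0,0],0],[[0,0,-0.035],[0,0,0],0],[[0,0,-0.04],[0,0,0],0],[[0,0,-0.04],[0,0,0],0],[[0,0,-0.035],[0,0,0],0],[[0,-0.015,-0.02],[0,0,0],0],[[0,-0.025,0],[0,0,0],0]]'

```text
time_s: 8.03
tcp_pos: [0.4496, -0.1159, 0.4285]
eef_rot: [-179.8, -0.5, -20.7]
contact_force: [1.2, -0.0, -0.1]
gripper_width: 0.0869
```

Request:
carry_out --plan '[[[0,-0.035,0],[0,0,0],0],[[0,-0.035,0],[0,0,0],0],[[0,-0.035,0],[0,0,0],0],[[0,-0.023,0],[0,0,0],0],[[0,0,0],[0,0,6.5],0],[[0,0,0],[0,0,6.5],0],[[0,0,0],[0,0,6.5],0],[[0,0,0],[0,0,6.5],0],[[0,0,0],[0,0,6.5],0],[[0,0,0],[0,0,6],0],[[0,0,0],[0,0,0],0],[[0,0,0],[0,0,0],0]]'

```text
time_s: 9.03
tcp_pos: [0.494, 0.0047, 0.4229]
eef_rot: [-180.0, -0.0, -58.9]
contact_force: [0.5, 0.7, -0.7]
gripper_width: 0.0876
```

Run:
```python
from h import *
delta(.494,.006,.135)
snap("wrist","w5.png"); snap("top","t5.png");print(r.get_state()["joints"].round(1))
print(proj("wrist",[[.494,.006,.135],[.506,.045,.145],[.518,.085,.145],[.507,.043,.096]]).round(1))
```

```text
tcp [0.494  0.0047 0.4229] rot [-179.99   -0.    -58.87] w 0.0876 F [ 0.5  0.7 -0.7] t 9.03 grasp [0.4941 0.0047 0.2639]
 delta tool [-0.0011 -0.0006  0.1289]
[ 23.4   2.6 -19.9   0.  -67.5   7.7]
[[318.7 198.5]
 [284.2 231.2]
 [251.3 259.9]
 [289.5 211.3]]
```

View pics/w5.png

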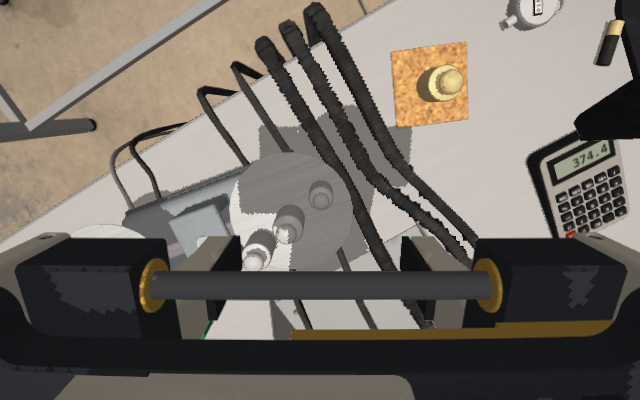

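Brass stands upright on the mat at (443,83). The 100 g knob is at (320,200), the middle 200 at (288,235) and the outer 200 at (250,261). Going down to the 100 g now.

Request:
carry_out --plan '[[[-0.003,0.001,0.02],[0,0,0],0],[[0,0,0.035],[0,0,0],0],[[0,0,0.035],[0,0,0],60],[[0,0,0.021],[0,0,0],80],[[0,0,0.012],[0,0,0],90],[[0,0,0.003],[0,0,0],100],[[0,0,0],[0,0,0],110],[[0,0,0],[0,0,0],110]]' --grip_force 20

```text
time_s: 9.8
tcp_pos: [0.4922, 0.0069, 0.2975]
eef_rot: [-180.0, -0.0, -59.0]
contact_force: [1.4, 0.3, 0.6]
gripper_width: 0.0537
```

Run:
```python
from h import *
print("L,M from w5:",at_z("wrist",[(250,261),(288,235)],.145).round(4)) if 0 else None
delta(.494,.006,.138)
im=snap("wrist","w6.png")
cv2.imwrite("pics/w6c.png",cv2.resize(im[150:340,180:460],None,fx=2.8,fy=2.8,interpolation=cv2.INTER_CUBIC))
```

```text
tcp [0.4922 0.0069 0.2975] rot [-1.7995e+02 -3.0000e-02 -5.8990e+01] w 0.0537 F [1.4 0.3 0.6] t 9.8 grasp [0.4924 0.007  0.1385]
 delta tool [ 0.0017 -0.0009  0.0005]
```

View pics/w6c.png

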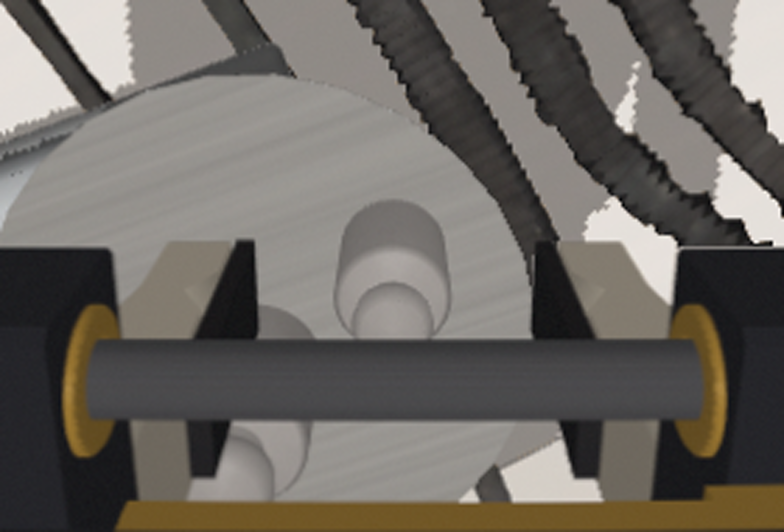

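Request:
carry_out --plan '[[[0,0,0],[0,0,0],255],[[0,0,0],[0,0,0],255],[[0,0,0],[0,0,0],255],[[0,0,0],[0,0,0],255],[[0,0,0],[0,0,0],255],[[0,0,0],[0,0,0],255],[[0,0,0],[0,0,0],255],[[0,0,0],[0,0,0],255],[[0,0,0],[0,0,0],255]]' --grip_force 20

```text
time_s: 10.6
tcp_pos: [0.4919, 0.0069, 0.2968]
eef_rot: [-180.0, -0.0, -59.1]
contact_force: [0.5, -0.8, 2.6]
gripper_width: 0.0207
```

Request:
carry_out --plan '[[[0,0,-0.005],[0,0,0],255],[[0,0,-0.015],[0,0,0],255],[[0,0,-0.025],[0,0,0],255],[[0,0,-0.02],[0,0,0],255],[[-0.003,-0.01,-0.01],[0,0,0],255],[[-0.007,-0.02,0],[0,0,0],255],[[-0.012,-0.034,0],[0,0,0],255],[[-0.013,-0.037,0],[0,0,0],255],[[-0.013,-0.037,0],[0,0,0],255],[[-0.009,-0.026,0],[0,0,0],255],[[-0.005,-0.015,0],[0,0,0],255],[[-0.003,-0.008,0],[0,0,0],255]]'

```text
time_s: 11.6
tcp_pos: [0.6198, 0.1605, 0.3706]
eef_rot: [179.9, 0.0, -59.0]
contact_force: [-0.7, -0.8, -0.5]
gripper_width: 0.0208
```

Request:
carry_out --plan '[[[0,0,0],[0,0,0],255],[[0,0,0],[0,0,0],255]]'

```text
time_s: 11.77
tcp_pos: [0.6183, 0.1585, 0.3711]
eef_rot: [179.9, 0.0, -59.1]
contact_force: [-1.1, 0.0, -2.0]
gripper_width: 0.0208
```

Run:
```python
from h import *
delta(.6185,.159,.155)
im=snap("wrist","w7.png")
print(proj("wrist",[[.631,.199,.112]]),proj("top",[[.631,.199,.112]]))
# pan outline fit
g=cv2.cvtColor(im,cv2.COLOR_BGR2GRAY)
cv2.imwrite("pics/w7s.png",im)
```

```text
tcp [0.6183 0.1585 0.3711] rot [ 1.7992e+02  1.0000e-02 -5.9050e+01] w 0.0208 F [-1.1  0.  -2. ] t 11.77 grasp [0.6181 0.1584 0.2121]
 delta tool [-0.0003 -0.0007  0.0571]
[[280.11081488 239.71949066]] [[266.30097547 127.75351846]]
```

View pics/w7.png

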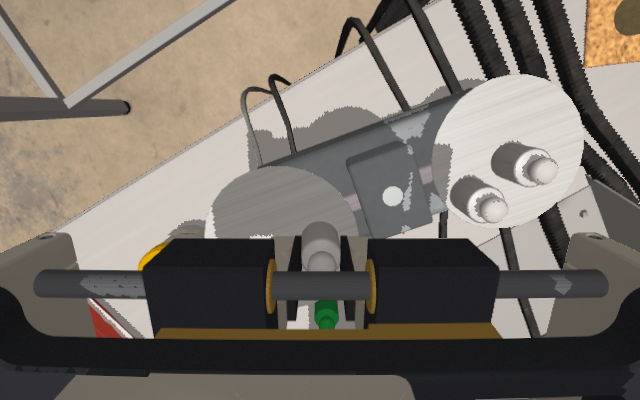

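The left pan is centred at about px 281, which matches the prediction, and the 100 g hangs upright over it. Lowering.

Request:
carry_out --plan '[[[0,-0.001,0.01],[0,0,0],255],[[0,0,0.02],[0,0,0],255],[[0,0,0.015],[0,0,0],255],[[0,0,0.007],[0,0,0],255],[[0,0,0.003],[0,0,0],255],[[0,0,0.001],[0,0,0],255],[[0,0,0],[0,0,0],255]]'

```text
time_s: 12.4
tcp_pos: [0.6197, 0.159, 0.3162]
eef_rot: [-180.0, -0.0, -59.1]
contact_force: [0.1, 0.3, -0.3]
gripper_width: 0.0211
```

Request:
carry_out --plan '[[[0,0,0.001],[0,0,0],255],[[0,0,0.001],[0,0,0],255],[[0,0,0],[0,0,0],255]]'

```text
time_s: 12.65
tcp_pos: [0.6196, 0.1593, 0.3141]
eef_rot: [-180.0, 0.0, -59.1]
contact_force: [0.1, 0.2, -1.8]
gripper_width: 0.0211
```

Request:
carry_out --plan '[[[0,0,0.001],[0,0,0],255],[[0,0,0.001],[0,0,0],255],[[0,0,0],[0,0,0],255]]'

```text
time_s: 12.9
tcp_pos: [0.6198, 0.1593, 0.312]
eef_rot: [-180.0, -0.0, -59.0]
contact_force: [-0.7, 0.4, 2.2]
gripper_width: 0.0211
```

Request:
carry_out --plan '[[[0,0,0],[0,0,0],0],[[0,0,0],[0,0,0],0],[[0,0,0],[0,0,0],0],[[0,0,-0.003],[0,0,0],0],[[0,0,-0.012],[0,0,0],0],[[0,0,-0.025],[0,0,0],0],[[0,0,-0.03],[0,0,0],0],[[0.002,0.008,-0.02],[0,0,0],0],[[0.005,0.02,-0.01],[0,0,0],0],[[0.009,0.035,0],[0,0,0],0],[[0.009,0.037,0],[0,0,0],0],[[0.008,0.032,0],[0,0,0],0]]'

```text
time_s: 13.9
tcp_pos: [0.5218, 0.0618, 0.4127]
eef_rot: [-180.0, -0.0, -59.0]
contact_force: [0.4, -0.2, 0.9]
gripper_width: 0.0867
```

Request:
carry_out --plan '[[[0.004,0.016,0],[0,0,0],0],[[0.002,0.008,0],[0,0,0],0],[[0,0,0],[0,0,0],0],[[0,0,0],[0,0,0],0]]'

```text
time_s: 14.23
tcp_pos: [0.5062, 0.0457, 0.4127]
eef_rot: [-179.9, -0.0, -59.1]
contact_force: [0.8, 0.1, 0.1]
gripper_width: 0.0876
```

Run:
```python
from h import *
delta(.506,.045,.145)
im=snap("wrist","w8.png")
print(proj("wrist",[[.506,.045,.145],[.518,.085,.145],[.507,.043,.096],[.6195,.159,.151]]))
```

```text
tcp [0.5062 0.0457 0.4127] rot [-1.799e+02 -2.000e-02 -5.907e+01] w 0.0876 F [0.8 0.1 0.1] t 14.23 grasp [0.5065 0.0458 0.2537]
 delta tool [0.0004 0.001  0.1087]
[[320.87347657 203.43288542]
 [284.52470199 235.0763579 ]
 [320.99991632 186.48924858]
 [137.74332195 249.58421607]]
```

View pics/w8.png

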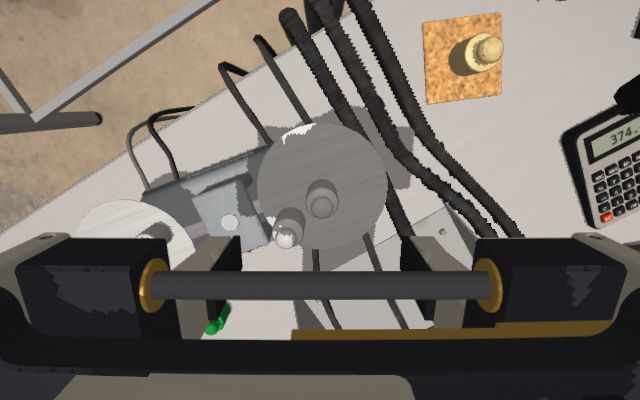

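The middle 200 g is at (321,206), about 2.5 mm towards tool −x. The outer 200 g is at (286,238).

Request:
carry_out --plan '[[[-0.002,0.001,0.02],[0,0,0],0],[[0,0,0.03],[0,0,0],60],[[0,0,0.03],[0,0,0],80],[[0,0,0.018],[0,0,0],90],[[0,0,0.006],[0,0,0],100],[[0,0,0.002],[0,0,0],110],[[0,0,0],[0,0,0],255],[[0,0,0],[0,0,0],255],[[0,0,0],[0,0,0],255],[[0,0,0],[0,0,0],255],[[0,0,0],[0,0,0],255],[[0,0,0],[0,0,0],255]]' --grip_force 25

```text
time_s: 15.28
tcp_pos: [0.5045, 0.0468, 0.3072]
eef_rot: [-179.9, -0.1, -59.0]
contact_force: [-5.0, -1.2, 17.0]
gripper_width: 0.0198
```

Request:
carry_out --plan '[[[0,0,0],[0,0,0],255],[[0,0,0],[0,0,0],255],[[0,0,0],[0,0,0],255],[[0,0,0],[0,0,0],255],[[0,0,0],[0,0,0],255]]'

```text
time_s: 15.7
tcp_pos: [0.5044, 0.0467, 0.3077]
eef_rot: [-179.9, -0.1, -59.0]
contact_force: [-2.6, -0.6, 12.1]
gripper_width: 0.0171
```

Request:
carry_out --plan '[[[0,0,-0.005],[0,0,0],255],[[0,0,-0.015],[0,0,0],255],[[0,0,-0.025],[0,0,0],255],[[0,0,-0.025],[0,0,0],255],[[-0.003,-0.01,-0.01],[0,0,0],255],[[-0.007,-0.02,0],[0,0,0],255],[[-0.012,-0.034,0],[0,0,0],255],[[-0.013,-0.037,0],[0,0,0],255],[[-0.013,-0.037,0],[0,0,0],255],[[-0.009,-0.026,0],[0,0,0],255],[[-0.006,-0.016,0],[0,0,0],255],[[-0.003,-0.008,0],[0,0,0],255]]'

```text
time_s: 16.7
tcp_pos: [0.6323, 0.2019, 0.3844]
eef_rot: [179.9, 0.0, -59.0]
contact_force: [-0.3, -0.6, -2.6]
gripper_width: 0.0166
```

Request:
carry_out --plan '[[[0,0,0],[0,0,0],255],[[0,0,0],[0,0,0],255]]'

```text
time_s: 16.87
tcp_pos: [0.6309, 0.1999, 0.385]
eef_rot: [179.9, 0.0, -59.1]
contact_force: [-0.4, -0.6, -2.0]
gripper_width: 0.0165
```

Run:
```python
from h import *
delta(.6315,.1995,.164)
im=snap("wrist","w9.png")
print(proj("wrist",[[.6195,.159,.151]]))
```

```text
tcp [0.6309 0.1999 0.385 ] rot [ 1.7991e+02  1.0000e-02 -5.9060e+01] w 0.0165 F [-0.4 -0.6 -2. ] t 16.87 grasp [0.6307 0.1998 0.226 ]
 delta tool [ 0.0007 -0.0007  0.062 ]
[[362.22406651 178.28120625]]
```

View pics/w9.png

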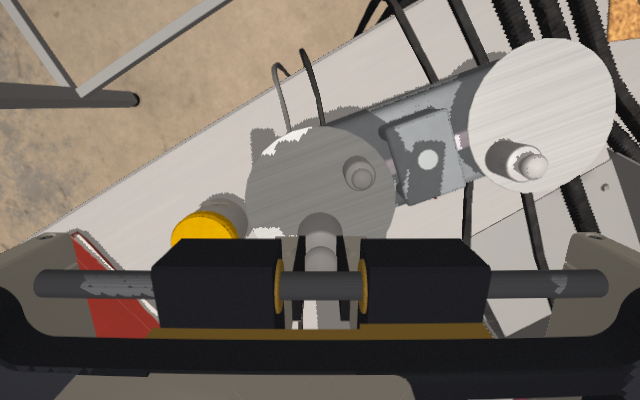

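The 100 g stands as predicted at (362,179) and the 200 g hangs upright. Lowering it at the pan middle.

Request:
carry_out --plan '[[[0.001,-0.001,0.01],[0,0,0],255],[[0,0,0.02],[0,0,0],255],[[0,0,0.017],[0,0,0],255],[[0,0,0.008],[0,0,0],255],[[0,0,0.003],[0,0,0],255],[[0,0,0.001],[0,0,0],255],[[0,0,0],[0,0,0],255]]'

```text
time_s: 17.5
tcp_pos: [0.6328, 0.1995, 0.3273]
eef_rot: [-180.0, -0.0, -59.1]
contact_force: [1.2, -0.1, -1.5]
gripper_width: 0.0167
```

Request:
carry_out --plan '[[[0,0,0.001],[0,0,0],255],[[0,0,0.001],[0,0,0],255],[[0,0,0],[0,0,0],255]]'

```text
time_s: 17.75
tcp_pos: [0.6327, 0.1997, 0.3252]
eef_rot: [-180.0, 0.0, -59.1]
contact_force: [-0.0, 0.8, -2.5]
gripper_width: 0.0164
```

Request:
carry_out --plan '[[[0,0,0.001],[0,0,0],255],[[0,0,0.001],[0,0,0],255],[[0,0,0],[0,0,0],255],[[0,0,0],[0,0,0],255]]'

```text
time_s: 18.08
tcp_pos: [0.6326, 0.1997, 0.3226]
eef_rot: [180.0, -0.0, -59.1]
contact_force: [0.7, -0.6, -2.3]
gripper_width: 0.0162
```

Request:
carry_out --plan '[[[0,0,0.002],[0,0,0],255],[[0,0,0.002],[0,0,0],255],[[0,0,0.002],[0,0,0],255],[[0,0,0.002],[0,0,0],255],[[0,0,0.002],[0,0,0],255],[[0,0,0.001],[0,0,0],255],[[0,0,0],[0,0,0],255],[[0,0,0],[0,0,0],255],[[0,0,0],[0,0,0],255]]'

```text
time_s: 18.83
tcp_pos: [0.6327, 0.1998, 0.3117]
eef_rot: [-180.0, 0.0, -59.1]
contact_force: [0.0, 0.8, 1.2]
gripper_width: 0.0164
```

Request:
carry_out --plan '[[[0,0,0.001],[0,0,0],255],[[0,0,0.001],[0,0,0],255],[[0,0,0],[0,0,0],255],[[0,0,0],[0,0,0],255]]'

```text
time_s: 19.17
tcp_pos: [0.6326, 0.1997, 0.3096]
eef_rot: [180.0, -0.0, -59.1]
contact_force: [0.2, 0.1, 0.7]
gripper_width: 0.0168
```

Request:
carry_out --plan '[[[0,0,0],[0,0,0],0],[[0,0,0],[0,0,0],0],[[0,0,0],[0,0,0],0],[[0,0,-0.003],[0,0,0],0],[[0,0,-0.015],[0,0,0],0],[[0,0,-0.03],[0,0,0],0],[[0,0,-0.035],[0,0,0],0],[[0.002,0.008,-0.02],[0,0,0],0],[[0.005,0.02,-0.01],[0,0,0],0],[[0.008,0.035,0],[0,0,0],0],[[0.008,0.037,0],[0,0,0],0],[[0.007,0.035,0],[0,0,0],0]]'

```text
time_s: 20.17
tcp_pos: [0.5309, 0.1035, 0.4228]
eef_rot: [-180.0, 0.0, -59.1]
contact_force: [-0.0, 0.7, -0.2]
gripper_width: 0.0861
```

Request:
carry_out --plan '[[[0.004,0.016,0],[0,0,0],0],[[0.002,0.008,0],[0,0,0],0],[[0,0,0],[0,0,-7],0],[[0,0,0],[0,0,-7],0],[[0,0,0],[0,0,0],0],[[0,0,0],[0,0,0],0]]'

```text
time_s: 20.67
tcp_pos: [0.5151, 0.0873, 0.4228]
eef_rot: [-180.0, -0.0, -45.3]
contact_force: [-0.0, 0.7, 0.7]
gripper_width: 0.0875
```

Run:
```python
from h import *
delta(.5152,.0868,.1625)
im=snap("wrist","w10.png")
print(proj("wrist",[[.5152,.0868,.1595],[.507,.043,.1105],[.6195,.159,.136],[.6326,.1997,.147]]))
```

```text
tcp [0.5151 0.0873 0.4228] rot [-1.7999e+02 -1.0000e-02 -4.5270e+01] w 0.0875 F [-0.   0.7  0.7] t 20.67 grasp [0.5151 0.0873 0.2638]
 delta tool [0.0004 0.0004 0.1013]
[[319.5388832  204.74308515]
 [358.63098502 163.45509776]
 [175.89445778 172.44825674]
 [129.74274666 197.73774598]]
```

View pics/w10.png

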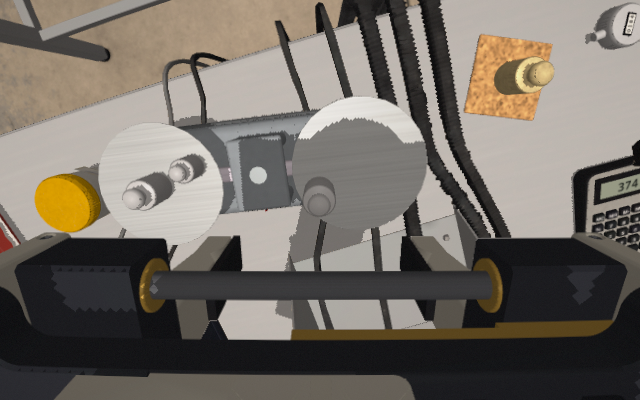

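The last 200 g is at (318,205), as predicted. The other two stand on the left pan at (132,199) and (178,173).

Request:
carry_out --plan '[[[0,-0.001,0.02],[0,0,0],0],[[0,0,0.03],[0,0,0],60],[[0,0,0.027],[0,0,0],80],[[0,0,0.015],[0,0,0],90],[[0,0,0.005],[0,0,0],100],[[0,0,0.002],[0,0,0],110],[[0,0,0],[0,0,0],255],[[0,0,0],[0,0,0],255],[[0,0,0],[0,0,0],255],[[0,0,0],[0,0,0],255],[[0,0,0],[0,0,0],255],[[0,0,0],[0,0,0],255]]' --grip_force 25

```text
time_s: 21.72
tcp_pos: [0.5155, 0.0878, 0.3241]
eef_rot: [-180.0, -0.0, -45.1]
contact_force: [0.5, 0.6, 0.2]
gripper_width: 0.0198
```

Request:
carry_out --plan '[[[0,0,0],[0,0,0],255],[[0,0,0],[0,0,0],255],[[0,0,0],[0,0,0],255],[[0,0,0],[0,0,0],255]]'

```text
time_s: 22.05
tcp_pos: [0.5156, 0.0879, 0.3238]
eef_rot: [-180.0, -0.0, -45.1]
contact_force: [0.3, 0.2, 0.0]
gripper_width: 0.016
```

Request:
carry_out --plan '[[[0,0,-0.005],[0,0,0],255],[[0,0,-0.015],[0,0,0],255],[[0,0,-0.03],[0,0,0],255],[[0,0,-0.025],[0,0,5],255],[[0,0,-0.005],[0,0,6],255],[[0,0,0],[0,0,3],255],[[-0.003,-0.01,0],[0,0,0],255],[[-0.007,-0.02,0],[0,0,0],255],[[-0.012,-0.034,0],[0,0,0],255],[[-0.013,-0.037,0],[0,0,0],255],[[-0.012,-0.037,0],[0,0,0],255],[[-0.009,-0.026,0],[0,0,0],255]]'

```text
time_s: 23.05
tcp_pos: [0.6291, 0.2226, 0.4025]
eef_rot: [179.9, -0.0, -58.9]
contact_force: [-0.2, -0.2, -1.1]
gripper_width: 0.0156
```

Request:
carry_out --plan '[[[-0.005,-0.015,0],[0,0,0],255],[[-0.002,-0.008,0],[0,0,0],255],[[0,0,0],[0,0,0],255],[[0,0,0],[0,0,0],255]]'

```text
time_s: 23.38
tcp_pos: [0.6433, 0.2379, 0.4026]
eef_rot: [179.9, -0.0, -59.0]
contact_force: [-0.1, -0.4, -2.8]
gripper_width: 0.0158
```

Run:
```python
from h import *
delta(.643,.238,.155)
im=snap("wrist","w11.png")
print(proj("wrist",[[.6195,.159,.1365],[.6326,.1997,.1465],[.631,.199,.0975]]))
```

```text
tcp [0.6433 0.2379 0.4026] rot [179.87  -0.   -59.01] w 0.0158 F [-0.1 -0.4 -2.8] t 23.38 grasp [0.643  0.2378 0.2436]
 delta tool [-0.0002 -0.0003  0.0886]
[[396.79976582 136.33301237]
 [355.72736171 174.52110303]
 [351.73723999 163.85657682]]
```

View pics/w11.png

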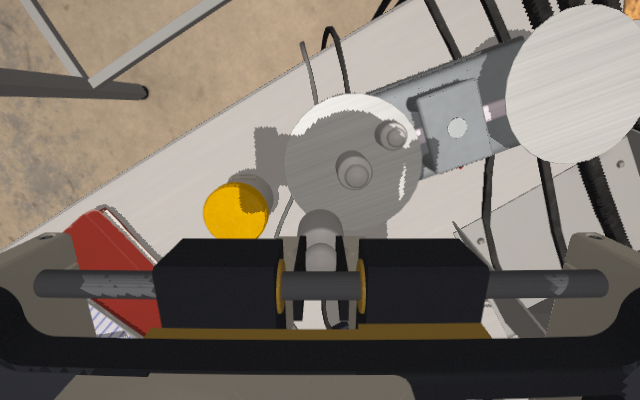

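Request:
carry_out --plan '[[[0.002,0.003,0.01],[0,0,0],255],[[0,0,0.025],[0,0,0],255],[[0,0,0.025],[0,0,0],255],[[0,0,0.015],[0,0,0],255],[[0,0,0.009],[0,0,0],255],[[0,0,0.005],[0,0,0],255],[[0,0,0.002],[0,0,0],255],[[0,0,0],[0,0,0],255],[[0,0,0],[0,0,0],255]]'

```text
time_s: 24.18
tcp_pos: [0.6422, 0.2347, 0.3139]
eef_rot: [-179.9, -0.0, -59.0]
contact_force: [-0.1, 0.0, -2.7]
gripper_width: 0.0154
```

Request:
carry_out --plan '[[[0,0,0.001],[0,0,0],255],[[0,0,0.001],[0,0,0],255],[[0,0,0],[0,0,0],255]]'

```text
time_s: 24.43
tcp_pos: [0.6419, 0.2348, 0.311]
eef_rot: [-180.0, 0.0, -59.1]
contact_force: [-0.4, 0.1, -1.4]
gripper_width: 0.0156
```

Request:
carry_out --plan '[[[0,0,0.001],[0,0,0],255],[[0,0,0.001],[0,0,0],255],[[0,0,0],[0,0,0],255]]'

```text
time_s: 24.68
tcp_pos: [0.6422, 0.2349, 0.3095]
eef_rot: [-179.9, -0.0, -59.0]
contact_force: [-0.2, 0.1, 3.2]
gripper_width: 0.016
```

Request:
carry_out --plan '[[[0,0,0],[0,0,0],0],[[0,0,0],[0,0,0],0],[[0,0,0],[0,0,0],0],[[0,0,-0.003],[0,0,0],0],[[0,0,-0.015],[0,0,0],0],[[0,0,-0.032],[0,0,0],0],[[0,0,-0.035],[0,0,0],0],[[0.003,0.006,-0.02],[0,0,0],0],[[0.011,0.018,-0.005],[0,0,0],0],[[0.018,0.03,0],[0,0,0],0],[[0.02,0.034,0],[0,0,0],0],[[0.02,0.034,0],[0,0,0],0]]'

```text
time_s: 25.68
tcp_pos: [0.5734, 0.1092, 0.4186]
eef_rot: [180.0, 0.0, -59.0]
contact_force: [0.2, -0.8, 0.8]
gripper_width: 0.0861
```

Request:
carry_out --plan '[[[0.02,0.034,0],[0,0,0],0],[[0.02,0.034,0],[0,0,0],0],[[0.02,0.034,0],[0,0,0],0],[[0.02,0.034,0],[0,0,0],0],[[0.02,0.034,0],[0,0,0],0],[[0.02,0.034,0],[0,0,0],0],[[0.02,0.03,0],[0,0,0],0],[[0.009,0.013,0],[0,0,0],0],[[0.005,0.007,0],[0,0,0],0],[[0,0,0],[0,0,-6.5],0],[[0,0,0],[0,0,-6.5],0],[[0,0,0],[0,0,-6.5],0]]'

```text
time_s: 26.68
tcp_pos: [0.4358, -0.1524, 0.4188]
eef_rot: [-180.0, -0.0, -39.3]
contact_force: [-0.2, -0.3, -0.0]
gripper_width: 0.0879
```

Request:
carry_out --plan '[[[0,0,0],[0,0,-6.5],0],[[0,0,0],[0,0,-6.5],0],[[0,0,0],[0,0,-6],0],[[0,0,0],[0,0,0],0],[[0,0,0],[0,0,0],0]]'

```text
time_s: 27.1
tcp_pos: [0.4359, -0.1521, 0.4187]
eef_rot: [-180.0, -0.0, -20.7]
contact_force: [-0.7, -0.5, -0.3]
gripper_width: 0.0874
```

Run:
```python
from h import *
delta(.4357,-.1526,.0696)
im=snap("wrist","w12.png")
a=proj("wrist",[[.4357,-.1526,.069]]);print(a)
print(proj("wrist",[[.496-.004,.006+.037,.112]]))
```

```text
tcp [ 0.4359 -0.1521  0.4187] rot [-180.     -0.    -20.72] w 0.0874 F [-0.7 -0.5 -0.3] t 27.1 grasp [ 0.4359 -0.1521  0.2597]
 delta tool [-1.000e-04  5.000e-04  1.901e-01]
[[319.84390706 180.81636532]]
[[111.47942872 207.7046995 ]]
```

I've now used all 16 picture views, so the rest goes by numbers. The brass was released at a known pose, so I'll go down to it.

Request:
carry_out --plan '[[[0,0.001,0.02],[0,0,0],0],[[0,0,0.035],[0,0,0],0],[[0,0,0.04],[0,0,0],0],[[0,0,0.04],[0,0,0],0],[[0,0,0.03],[0,0,0],0],[[0,0,0.016],[0,0,0],0],[[0,0,0.007],[0,0,0],0],[[0,0,0.002],[0,0,0],0],[[0,0,0],[0,0,0],0]]' --grip_force 30

```text
time_s: 27.9
tcp_pos: [0.4358, -0.1533, 0.229]
eef_rot: [180.0, -0.0, -20.6]
contact_force: [-0.0, 0.2, 0.5]
gripper_width: 0.0875
```

Run:
```python
from h import *
delta(.4357,-.1526,.0696)
# brass column extents in w12 around predicted, by hue
im=cv2.imread("pics/w12.png");h=cv2.cvtColor(im,cv2.COLOR_BGR2HSV)
for v in (150,165,175,181,190,200): print(v,[tuple(h[v,u]) and int(h[v,u][1]) for u in range(284,360,4)])
```

```text
tcp [ 0.4358 -0.1533  0.229 ] rot [ 1.7999e+02 -1.0000e-02 -2.0610e+01] w 0.0875 F [-0.   0.2  0.5] t 27.9 grasp [ 0.4358 -0.1534  0.07  ]
 delta tool [-0.0004 -0.0007  0.0004]
150 [18, 18, 76, 142, 140, 144, 141, 141, 141, 140, 143, 143, 141, 142, 141, 143, 142, 133, 20]
165 [129, 141, 142, 143, 141, 144, 122, 101, 99, 97, 102, 102, 100, 143, 142, 141, 141, 141, 141]
175 [142, 143, 143, 143, 141, 139, 101, 102, 103, 100, 103, 101, 102, 100, 144, 141, 140, 141, 143]
181 [139, 144, 142, 142, 142, 142, 103, 102, 100, 100, 100, 103, 101, 100, 142, 141, 142, 140, 23]
190 [70, 141, 143, 141, 141, 136, 130, 101, 105, 102, 100, 102, 100, 142, 143, 143, 139, 18, 18]
200 [18, 18, 18, 18, 22, 141, 142, 143, 140, 143, 141, 143, 144, 141, 141, 21, 20, 18, 18]
```

Request:
carry_out --plan '[[[0,0.001,0],[0,0,0],255],[[0,0,0],[0,0,0],255],[[0,0,0],[0,0,0],255],[[0,0,0],[0,0,0],255],[[0,0,0],[0,0,0],255],[[0,0,0],[0,0,0],255],[[0,0,0],[0,0,0],255],[[0,0,0],[0,0,0],255],[[0,0,0],[0,0,0],255],[[0,0,0],[0,0,0],255],[[0,0,0],[0,0,0],255],[[0,0,0],[0,0,0],255]]' --grip_force 30

```text
time_s: 28.9
tcp_pos: [0.4351, -0.1542, 0.2286]
eef_rot: [-180.0, -0.0, -20.6]
contact_force: [0.9, 0.8, -0.6]
gripper_width: 0.0214
```

Request:
carry_out --plan '[[[0,0,0],[0,0,0],255],[[0,0,-0.005],[0,0,0],255],[[0,0,-0.015],[0,0,0],255],[[0,0,-0.03],[0,0,0],255],[[0,0,-0.04],[0,0,0],255],[[0,0,-0.04],[0,0,0],255],[[0,0,-0.035],[0,0,0],255],[[0,0,-0.02],[0,0,0],255],[[0,0,-0.01],[0,0,0],255],[[0,0,0],[0,0,0],255],[[0,0,0],[0,0,0],255]]'

```text
time_s: 29.82
tcp_pos: [0.4342, -0.1543, 0.4223]
eef_rot: [-180.0, 0.1, -20.6]
contact_force: [-0.2, -0.4, -4.9]
gripper_width: 0.0215
```

Run:
```python
from h import *
delta(.506,.0425,.25)
im=snap("wrist","w13.png")
h=cv2.cvtColor(im,cv2.COLOR_BGR2HSV)
for v in (215,225,235,245,255,262): print(v,[int(h[v,u][1]) for u in range(284,360,4)])
```

```text
tcp [ 0.4342 -0.1543  0.4223] rot [-1.7999e+02  1.1000e-01 -2.0590e+01] w 0.0215 F [-0.2 -0.4 -4.9] t 29.82 grasp [ 0.434  -0.1541  0.2633]
 delta tool [-0.0017 -0.2094  0.0134]
215 [17, 17, 16, 89, 98, 100, 99, 102, 103, 104, 98, 98, 101, 105, 99, 101, 12, 13, 12]
225 [16, 18, 18, 102, 101, 100, 102, 100, 99, 100, 98, 100, 100, 104, 98, 97, 45, 12, 15]
235 [18, 11, 100, 92, 90, 102, 99, 98, 98, 99, 102, 101, 101, 102, 101, 96, 103, 12, 14]
245 [40, 38, 35, 11, 11, 101, 102, 101, 100, 98, 103, 102, 101, 100, 95, 11, 0, 40, 38]
255 [36, 33, 12, 22, 82, 104, 101, 100, 99, 101, 104, 102, 101, 102, 100, 20, 33, 34, 37]
262 [40, 36, 23, 32, 99, 101, 103, 101, 101, 101, 99, 102, 95, 100, 98, 35, 11, 27, 38]
```

The brass is held (21.5 mm wide, 4.9 N). Carrying it to the middle of the right pan.

Request:
carry_out --plan '[[[0,-0.008,0],[0,0,0],255],[[0,-0.018,0],[0,0,0],255],[[0,-0.028,0],[0,0,0],255],[[-0.001,-0.035,0],[0,0,0],255],[[-0.001,-0.035,0],[0,0,0],255],[[0,-0.035,0],[0,0,0],255],[[0,-0.026,0],[0,0,0],255],[[0,-0.015,0],[0,0,0],255],[[0,-0.007,0],[0,0,0],255],[[0,-0.002,0],[0,0,0],255],[[0,0,0],[0,0,0],255],[[0,0,0],[0,0,0],255]]'

```text
time_s: 30.87
tcp_pos: [0.5061, 0.0413, 0.4231]
eef_rot: [179.9, 0.1, -20.6]
contact_force: [-0.1, -0.2, -4.7]
gripper_width: 0.0214
```

Run:
```python
from h import *
delta(.506,.0425,.180)
im=snap("wrist","w14.png")
p=proj("wrist",[[.506+.064*np.cos(a),.0425+.064*np.sin(a),.112] for a in np.radians(np.arange(0,360,30))]).round(0);print(p.tolist())
# radial edge search of the pan rim about predicted centre
g=cv2.GaussianBlur(cv2.cvtColor(im,cv2.COLOR_BGR2GRAY),(3,3),0).astype(float)
c=np.array([.506,.0425])
for a in range(0,360,20):
    d=np.array([np.cos(np.radians(a)),np.sin(np.radians(a))]);rr=np.arange(.054,.074,.0005)
    q=proj("wrist",[[*(c+d*x),.112] for x in rr])
    if q[:,1].max()<232 and q.min()>2:
        v=cv2.remap(g.astype(np.float32),q[:,0].astype(np.float32)[None],q[:,1].astype(np.float32)[None],1)[0]
        k=np.abs(np.diff(v));i=k.argmax();print(a,rr[i].round(4),k[i].round(0),v[::8].round(0))
```

```text
tcp [0.5061 0.0413 0.4231] rot [ 1.7994e+02  5.0000e-02 -2.0590e+01] w 0.0214 F [-0.1 -0.2 -4.7] t 30.87 grasp [0.5059 0.0412 0.2641]
 delta tool [-0.0003 -0.0013  0.0841]
[[293.0, 126.0], [264.0, 148.0], [251.0, 180.0], [257.0, 212.0], [278.0, 238.0], [308.0, 250.0], [340.0, 247.0], [368.0, 230.0], [383.0, 201.0], [382.0, 167.0], [362.0, 138.0], [329.0, 123.0]]
0 0.0625 21.0 [237. 241. 218. 139.  95.]
20 0.063 17.0 [238. 239. 235. 171. 171.]
40 0.0695 8.0 [129. 130. 131. 124.  99.]
60 0.073 17.0 [131. 131. 131.  91.  74.]
80 0.0655 15.0 [131. 133. 132. 174. 204.]
100 0.065 3.0 [131. 131. 128. 123. 124.]
220 0.073 23.0 [129. 131. 143. 205. 204.]
240 0.073 26.0 [133. 133. 109.  46.  47.]
260 0.0615 24.0 [132. 133.  70.  45.  53.]
280 0.0605 11.0 [130. 131.  96. 124. 124.]
300 0.0645 14.0 [132. 134. 117.  40.  41.]
320 0.061 38.0 [233. 238. 126. 118. 194.]
340 0.061 26.0 [239. 239. 161. 175. 203.]
```

Request:
carry_out --plan '[[[-0.002,-0.002,0.01],[0,0,0],255],[[0,0,0.025],[0,0,0],255],[[0,0,0.025],[0,0,0],255],[[0,0,0.014],[0,0,0],255],[[0,0,0.007],[0,0,0],255],[[0,0,0.003],[0,0,0],255],[[0,0,0.002],[0,0,0],255],[[0,0,0.002],[0,0,0],255],[[0,0,0.002],[0,0,0],255],[[0,0,0.001],[0,0,0],255],[[0,0,0],[0,0,0],255],[[0,0,0],[0,0,0],255]]'

```text
time_s: 31.92
tcp_pos: [0.5055, 0.0447, 0.3333]
eef_rot: [-180.0, -0.1, -20.5]
contact_force: [-0.6, -1.0, -0.7]
gripper_width: 0.0212
```

Request:
carry_out --plan '[[[0,0,0.001],[0,0,0],255],[[0,0,0.001],[0,0,0],255],[[0,0,0],[0,0,0],255],[[0,0,0],[0,0,0],255]]'

```text
time_s: 32.25
tcp_pos: [0.5055, 0.0447, 0.3308]
eef_rot: [-180.0, -0.0, -20.6]
contact_force: [1.2, 0.5, -0.9]
gripper_width: 0.0211
```

The pan now carries about 4 N. A little lower, then release and retreat.

Request:
carry_out --plan '[[[0,0,0.001],[0,0,0],255],[[0,0,0.001],[0,0,0],255],[[0,0,0],[0,0,0],255],[[0,0,0],[0,0,0],255],[[0,0,0],[0,0,0],255]]'

```text
time_s: 32.67
tcp_pos: [0.5054, 0.0447, 0.3287]
eef_rot: [-180.0, -0.0, -20.6]
contact_force: [0.5, -0.3, -0.6]
gripper_width: 0.0212
```

Request:
carry_out --plan '[[[0,0,0],[0,0,0],0],[[0,0,0],[0,0,0],0],[[0,0,0],[0,0,0],0],[[0,0,0],[0,0,0],0],[[0,0,0],[0,0,0],0],[[0,0,-0.005],[0,0,0],0],[[0,0,-0.015],[0,0,0],0],[[0,0,-0.03],[0,0,0],0],[[0,0,-0.035],[0,0,0],0],[[0,0,-0.035],[0,0,0],0],[[0,0,-0.02],[0,0,0],0],[[0,0,0],[0,0,0],0]]'

```text
time_s: 33.67
tcp_pos: [0.506, 0.0446, 0.4745]
eef_rot: [-179.7, -0.4, -20.5]
contact_force: [0.6, -0.1, 0.5]
gripper_width: 0.0874
```

Run:
```python
from h import *
delta(.505,.044,.30)
im=snap("wrist","w15.png")
h=cv2.cvtColor(im,cv2.COLOR_BGR2HSV);g=cv2.cvtColor(im,cv2.COLOR_BGR2GRAY).astype(np.float32)
# brass mask
m=((h[:,:,1]>75)&(h[:,:,1]<125)&(h[:,:,0]>10)&(h[:,:,0]<30)).astype(np.uint8);m[235:]=0
n,l,st,c=cv2.connectedComponentsWithStats(m)
print("brass comp",[(st[i].tolist(),c[i].round(1).tolist()) for i in range(1,n) if st[i,4]>150])
P=np.array([.505,.044])
from itertools import product
pts=[]
for z,r_ in ((.104,.019),(.146,.019),(.169,.012)):
    pts+= [[*(P+r_*np.array([np.cos(a),np.sin(a)])),z] for a in np.linspace(0,6.28,60)]
q=proj("wrist",pts);print("pred bbox x",q[:,0].min().round(1),q[:,0].max().round(1),"y",q[:,1].min().round(1),q[:,1].max().round(1))
# pan levels: fit rim radius for both pans over z (best mean gradient)
for nm,cc in (("R",(.505,.044)),("L",(.6305,.198))):
    best=[]
    for z,dx,dy in product(np.arange(.094,.115,.002),np.arange(-.004,.0041,.001),np.arange(-.004,.0041,.001)):
        A=np.radians(np.arange(0,360,6));f=lambda R:proj("wrist",np.c_[cc[0]+dx+R*np.cos(A),cc[1]+dy+R*np.sin(A),np.full(len(A),z)],CAL).astype(np.float32)
        if not best: CAL=r.get_calibration("wrist")
        a,b=f(.0625),f(.0655);ok=(a[:,1]<230)&(a.min(1)>2)&(b.min(1)>2)
        s=lambda q:cv2.remap(g,q[:,0][None],q[:,1][None],1)[0]
        best.append((np.minimum(np.abs(s(a)-s(b)),60)[ok].mean(),round(z,3),round(cc[0]+dx,4),round(cc[1]+dy,4),int(ok.sum())))
    print(nm,sorted(best)[-4:])
snap("top","t15.png");snap("scene","s15.png")
```

```text
tcp [0.506  0.0446 0.4745] rot [-179.71   -0.4   -20.53] w 0.0874 F [ 0.6 -0.1  0.5] t 33.67 grasp [0.5074 0.045  0.3155]
 delta tool [-0.002   0.0018  0.0155]
brass comp [([304, 167, 37, 43, 1257], [322.3, 188.1])]
pred bbox x 302.4 340.3 y 162.1 205.9
R [(np.float32(40.03723), np.float64(0.102), np.float64(0.503), np.float64(0.044), 56), (np.float32(40.186234), np.float64(0.098), np.float64(0.502), np.float64(0.044), 57), (np.float32(40.315777), np.float64(0.098), np.float64(0.502), np.float64(0.045), 56), (np.float32(40.668186), np.float64(0.1), np.float64(0.503), np.float64(0.044), 58)]
L [(np.float32(37.055275), np.float64(0.098), np.float64(0.6295), np.float64(0.202), 60), (np.float32(37.099285), np.float64(0.098), np.float64(0.6285), np.float64(0.201), 60), (np.float32(37.317726), np.float64(0.096), np.float64(0.6285), np.float64(0.202), 60), (np.float32(37.785744), np.float64(0.098), np.float64(0.6285), np.float64(0.202), 60)]
```

Run:
```python
from h import *
import itertools
CAL=r.get_calibration("wrist");im=snap("wrist","w16.png");snap("top","t16.png")
g=cv2.cvtColor(im,cv2.COLOR_BGR2GRAY).astype(np.float32);h=cv2.cvtColor(im,cv2.COLOR_BGR2HSV)
s=lambda q:cv2.remap(g,q[:,0].astype(np.float32)[None],q[:,1].astype(np.float32)[None],1)[0]
A=np.radians(np.arange(0,360,6))
def rim(c,z,R):return proj("wrist",np.c_[c[0]+R*np.cos(A),c[1]+R*np.sin(A),np.full(60,z)],CAL)
def score(c,z,Rr):
    a,b=rim(c,z,Rr-.0015),rim(c,z,Rr+.0015);ok=(a[:,1]<232)&(a.min(1)>2)&(b.min(1)>2)
    return np.minimum(np.abs(s(a)-s(b)),60)[ok].mean()
for nm,c0 in (("R",(.505,.044)),("L",(.630,.199))):
    for z in np.arange(.094,.115,.003):
        print(nm,round(z,3),max((score((c0[0]+dx,c0[1]+dy),z,.064).round(1),round(c0[0]+dx,4),round(c0[1]+dy,4)) for dx,dy in itertools.product(np.arange(-.005,.0051,.001),repeat=2)))
m=((h[:,:,1]>75)&(h[:,:,1]<125)&(h[:,:,0]>10)&(h[:,:,0]<30)).astype(np.uint8);m[235:]=0
n,l,st,c=cv2.connectedComponentsWithStats(m);print("brass",[st[i].tolist() for i in range(1,n) if st[i,4]>150])
for P in ((.505,.044),(.506,.045)):
    q=proj("wrist",[[P[0]+R*np.cos(a),P[1]+R*np.sin(a),z] for z,R in((.104,.019),(.146,.019),(.169,.012)) for a in A],CAL);print("pred",q.min(0).round(1),q.max(0).round(1))
# before/after shift of bystanders in top view
a=cv2.cvtColor(cv2.imread("pics/top0.png"),6).astype(np.float32);b=cv2.cvtColor(cv2.imread("pics/t16.png"),6).astype(np.float32)
for nm,(u,v) in dict(jar=(234,108),counter=(417,207),blue=(232,141),green=(241,165),mat=(378,194)).items():
    A_=a[v-11:v+11,u-11:u+11];B=b[v-15:v+15,u-15:u+15];R=cv2.matchTemplate(B,A_,cv2.TM_CCOEFF_NORMED);print(nm,R.max().round(3),np.subtract(cv2.minMaxLoc(R)[3],4))
# steel knobs: predicted px and local patch stats
print(proj("wrist",[[.6195,.159,.143],[.6326,.1997,.153],[.642,.235,.153]],CAL).round(1))
gg=cv2.GaussianBlur(g,(0,0),1.2);c=cv2.HoughCircles(g[:235,:300].astype(np.uint8),cv2.HOUGH_GRADIENT,1,15,param1=80,param2=11,minRadius=6,maxRadius=14);print(c)
print(r.get_state()["tcp_pos"],r.get_state()["qd"].round(2))
```

```text
R 0.094 (np.float32(28.2), np.float64(0.502), np.float64(0.044))
R 0.097 (np.float32(36.2), np.float64(0.503), np.float64(0.045))
R 0.1 (np.float32(40.0), np.float64(0.503), np.float64(0.045))
R 0.103 (np.float32(41.0), np.float64(0.504), np.float64(0.044))
R 0.106 (np.float32(41.6), np.float64(0.505), np.float64(0.044))
R 0.109 (np.float32(34.3), np.float64(0.505), np.float64(0.044))
R 0.112 (np.float32(30.7), np.float64(0.508), np.float64(0.043))
R 0.115 (np.float32(29.2), np.float64(0.504), np.float64(0.045))
L 0.094 (np.float32(26.5), np.float64(0.632), np.float64(0.204))
L 0.097 (np.float32(37.1), np.float64(0.631), np.float64(0.204))
L 0.1 (np.float32(38.4), np.float64(0.631), np.float64(0.203))
L 0.103 (np.float32(37.5), np.float64(0.63), np.float64(0.202))
L 0.106 (np.float32(36.0), np.float64(0.629), np.float64(0.2))
L 0.109 (np.float32(30.5), np.float64(0.629), np.float64(0.198))
L 0.112 (np.float32(28.0), np.float64(0.626), np.float64(0.198))
L 0.115 (np.float32(26.4), np.float64(0.63), np.float64(0.197))
brass [[302, 164, 38, 44, 1312]]
pred [300.9 160.7] [339.2 205.1]
pred [299.6 160.2] [337.9 204.5]
jar 0.993 [0 0]
counter 0.996 [0 0]
blue 0.18 [-4  1]
green 0.268 [-2  4]
mat 0.973 [0 0]
[[164.6 117.8]
 [114.8 120.9]
 [ 78.  125.3]]
[[[167.5 119.5  12.2]
  [ 98.5 170.5   9.6]
  [117.5 121.5  11.1]
  [ 88.5 122.5  12.2]
  [235.5 148.5   7.4]
  [145.5 122.5  12.2]
  [ 16.5 150.5  13.4]
  [148.5 214.5   9.6]
  [210.5  29.5   7.4]
  [ 91.5 155.5  12.2]
  [229.5  33.5   6.3]
  [228.5 102.5   9.6]]]
[0.50498253 0.0445554  0.46766036] [-0.06  0.4  -0.07  0.08 -0.01 -0.03]
```

Run:
```python
from h import *
snap("scene","s16.png")
def blobs(f):
    h=cv2.cvtColor(cv2.imread("pics/"+f),40);o={}
    for n,lo,hi in (("blue",105,128),("green",45,85),("pink",160,178),("yellow",20,26)):
        m=((h[:,:,0]>=lo)&(h[:,:,0]<=hi)&(h[:,:,1]>140)&(h[:,:,2]>40)).astype(np.uint8)
        k,l,st,c=cv2.connectedComponentsWithStats(m);o[n]=[(c[i].round(1).tolist(),int(st[i,4])) for i in range(1,k) if st[i,4]>15]
    return o
for f in ("top0.png","t16.png","scene0.png","s16.png"):print(f,blobs(f))
```

```text
top0.png {'blue': [([198.8, 124.5], 144), ([231.6, 141.3], 59)], 'green': [([240.5, 165.0], 52)], 'pink': [], 'yellow': [([233.4, 108.8], 347)]}
t16.png {'blue': [([198.9, 124.5], 141)], 'green': [], 'pink': [], 'yellow': [([233.4, 108.8], 346)]}
scene0.png {'blue': [([350.6, 131.3], 109), ([344.9, 149.2], 37)], 'green': [([326.8, 159.8], 54)], 'pink': [([374.6, 88.3], 16)], 'yellow': [([377.9, 135.0], 89)]}
s16.png {'blue': [], 'green': [([326.8, 159.9], 55)], 'pink': [([374.6, 88.3], 16)], 'yellow': [([378.2, 135.3], 87)]}
```

```bash
python3 -c "
from h import *
print(r.get_state()['time_s']);print(r.close_job())"
```

```text
33.9667
the job is handed in; nothing more can be done
None
```

The loads are exchanged and the job is handed in at about 34 s. I parked the brass weight on the cork mat, then carried the 100 g and both 200 g steel weights one by one to the left pan. The brass weight went last, to the middle of the right pan.

**Balance level:** In the last wrist picture, rim fits put the right pan at about 0.103–0.106 m and the left pan at about 0.100–0.103 m. That is level to within how finely the fit can tell (about 3 mm).

**Weights:** The brass weight's outline matched that of an upright weight within about 2 mm of the pan centre. Two knob-sized circles in that picture matched the 100 g and the middle 200 g. For the outer 200 g, the nearest circle was about 10 px off, so that one rests mainly on its placing: the force reading showed contact with the pan before I released it.

**Bystanders:** The jar and the counter did not shift between the first and last top views. The green look-alike is where it started in the scene view. The blue one was hidden from both fixed cameras at the end and the pink one was not detected, so I could not confirm either.

**What fell short:**
- While I gripped the first 200 g, the force reading reached 17 N, well under the 40 N limit.
- I had used all 16 picture views before picking the brass weight up again, so everything after that was checked by numbers only.

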